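# Mount the macro lens on the finds camera and lock its collar

### The job

Get the finds camera ready: draw the macro lens out from under the riser shelf, lay it upright on its foot in the lens support, and slide it up gently until its rear face sits flush against the camera's mount. Then swing the orange lever of the lock collar fully over from the open side (white mark) to the red locked mark, and let go. Leave the jug, the bowl, the scale bar and the brush as they are.

Things in the scene. Friction and masses are not known exactly. Their poses are not given: they have to be found in the camera images.
- lens: black macro lens, 165 mm long, about 0.6 kg, lying along its y axis on a flat foot (48 wide x 64 long x 10 mm). Origin: centre of the foot's underside; z up, +y to the rear (mount) end. Axis 62 mm above the origin. Along y: steel neck, 52 mm diameter, +78 to +62; barrel, 60 mm diameter, +62 to -48 (grip here); hood, 70 mm diameter, -48 to -87. Weight centred near the origin
- lens_rear (a point): centre of the lens's rear face, on its axis (lens y = +78 mm); axes as the lens. Above and below it a bayonet lug, 20 mm wide and 5 mm thick, reaches 34 mm from the axis. At the start the lens's front lies under the riser; only its last 85 to 100 mm, this end, stick out
- station: camera station, fixed. Origin: on the bench under the mount face; z up, +y from the mount into the camera, so the lens comes on from -y. Base plate x +-75, y -170 to +205, 12 mm thick. Camera body x +-61 (screen to x -73), y 22 to 172, top at 162 mm; handle on it, y 67 to 168, up to 194 mm
- support (a point): middle of the top of the flat lens bed on the station, where the lens's foot stands when home: 30 mm above the bench, station y -78; bed x +-45, y -165 to -20. Beside the barrel stand two guide cheeks, y -62 to -24 of the station, inner faces 66 mm apart, with lips flaring out from 85 to 103 mm above the bench; fingers do not fit between barrel and cheeks
- mount (a point): centre of the camera's steel mount face, on its axis, 92 mm above the bench; axes as the station. With the lens home, lens_rear coincides with it and the lens's axes agree with the station's
- collar (a joint): angle of the captive collar round the mount: 0 = open (lever at the white mark, leaning 0.65 rad to station -x), 1.3 = locked stop (red mark, 0.65 rad to +x). Turns over the top, about 2 N at the lever, stays where left. Steel ring, 96 mm outside, 76 inside, station y -13 to +10; two inner lugs, 30 mm from the axis, let the lens's lugs by below 0.6 rad and then catch behind them
- lever_tip (a point): outer end, on the centre line, of the collar's orange lever: 86 mm from the mount axis, station y -5. The lever stands out radially from the collar (48 mm from the axis) to here, 14 mm wide along its swing, 12 mm thick along y. Behind the collar a fixed black ring, 108 mm diameter, y 12 to 22, bears the white and red marks
- riser: low plywood riser shelf, fixed. Origin: on the bench under its centre. Board 320 (x) x 240 mm (y), underside 122 mm and top 140 mm above the bench; side walls at x = +-150 mm, 16 mm thick; open at both y ends. Front edge at y = +120; the lens lies under it, rear towards +y. Cardboard trays on top reach 230 mm above the bench
- jug: terracotta jug, 120 mm high, 80 mm diameter, standing on one side of the lens support; origin at the centre of its base
- bowl: white bowl, 90 mm across the rim, 50 mm high, standing on the other side of the lens support; origin at the centre of its base
- scale_bar: black and white photo scale bar, 160 (y) x 28 x 12 mm, lying beside the lens; origin at the centre of its underside
- brush: finds brush, about 150 mm long, lying along its x axis on the other side of the lens; origin under its middle
Not all that is in view belongs to the job. What is meant by the lens is not purple or yellow, and is the larger of those in its own colour.

How it is judged:
On the way, in this order (a step that is already met when the one before it is completed fails the run):
1. the lens is flush against the mount (within 2 mm) while the collar is still open (y of lens_rear in the frame of mount above -0.002 m and distance between lens_rear and mount below 0.006 m and value of joint collar below 0.6 rad), for 0.2 s.
2. the collar's lever reaches the locked mark with the lens still flush (value of joint collar above 1.22 rad and y of lens_rear in the frame of mount above -0.002 m), for 0.2 s.
At the end, for the whole second after the job is handed in: The lens rests on its foot in the lens support, upright and in line with the camera (within 0.06 rad), its rear face flush against the mount (gap under 2 mm, centres within 6 mm), the collar is at its locked mark (over 1.22 of 1.3 rad), and the lens is at rest and released (all of step 2 and distance between lens_rear and mount below 0.006 m and angle between the y axis of lens and the y axis of station, either way round below 0.06 rad and angle between lens's own z axis and vertical below 0.06 rad and linear speed of lens below 0.01 m/s); the robot touches nothing.
It fails at once if the jug or the bowl is shifted more than 30 mm or tipped (distance of any of jug, bowl from where it was at the start of the episode above 0.03 m or angle between any of jug, bowl's own z axis and vertical above 0.4 rad).
It fails at once if the scale bar or the brush is shifted more than 40 mm (distance of any of scale_bar, brush from where it was at the start of the episode above 0.04 m).
It fails at once if the lens is knocked hard against the station (over 60 N) (contact force between lens and station above 60 N).
It also fails if it takes over 58 s, if anything falls off the work surface, if the arm or the gripper's body presses on something with over 40 N, if the wrist force passes 120 N, or if a joint passes its speed limit or range.

### The arm

A 6-joint arm with a two-finger parallel gripper is mounted at the origin on the work surface. World frame = base frame: x ahead of the robot, y to its left, z up, the work surface at z = 0. Lengths are in m, angles in rad, forces in N, time in s.
With the tool pointing down it reaches from about 0.35 to 0.775 m from the base axis. Payload 7.3 kg.
Tool frame: the origin (TCP) lies at the centre of the arm's flange, where the gripper is bolted on; the fingertips stand 178 mm ahead of it and the grasp point (between the pads) lies 159 mm ahead of it (tip_extent is the distance from the TCP to the fingertips, in m); z points along the fingers, y is the line along which they close (so a half turn about z gives the same grasp; the last joint's range is limited). The gripper opens to 92 mm and grips with 3 to 60 N. Pads are 19 mm wide; open, the fingers measure 130 mm over their backs; the gripper's body (75 mm by 190 mm) begins 47 mm behind the grasp point.
Start: joints at [-1.324, 0.342, 1.524, -0, 1.275, -0.146], TCP at [0.201, -0.485, 0.405] pointing down, gripper open.
Joint ranges: [-2.53, 2.53], [-0.77, 2.02], [0.04, 2.7], [-1, 4.14], [0.28, 2.66], [-3.11, 3.11]. Speed limits (rad/s): [2.57, 2.57, 3.14, 3.14, 3.14, 3.14].

### API

Orientations are given as [roll, pitch, yaw] about the fixed x, y, z axes, in that order (R = Rz(yaw) Ry(pitch) Rx(roll)).
In Python, from cell import * gives the robot as it stands.
- The arm moves only by the tool arm_command, never from a script. Its arguments are lists of equal length, an entry for each row: "xyz": the shift along the world's x, y, z in mm, a list of three; "spin": the turn about the world's z in degrees. In form: {"xyz": [[tx, ty, tz], ...], "spin": [spin, ...]}. A call has 1 to 20 rows; each row shifts and turns the commanded pose from where the row before left it; what a row does not reach is not made up. A row lasts 1/10 s, in which the tool goes at most 50 mm and 8.59 degrees, less where a joint would pass 70% of its speed; a pose out of reach is approached as far as the arm can. A call with a gripper value outside its range is refused whole. "jaw" is the opening, from -1 (shut) to 1 (fully open), set as the call begins (left out, the last holds). The fingers move at their own pace and stop on an object; "squeeze" is the grip in N (left out, the last holds). Time passes only in rows, so rows that do not move let the fingers close. It gives the time, the measured TCP pose, the force, the opening and the grip force at its end, in the units of the state.
- observe(): the state, without advancing time (a new reading comes with each control period).
- read_camera(name): name is "side" or "top"; returns a dict with "img" (384x512x3 uint8, red, green, blue), "depth" (384x512 float32, m along the optical axis (not along the pixel's ray), 0 where there is no reading), "fx", "fy", "cx", "cy" (pixels), "dist_coeffs" ([k1, k2, p1, p2, k3] as OpenCV has them; the pictures are not rectified), "world_from_camera" (4x4, takes a point from camera to world coordinates). Camera axes: x right, y up, looking along -z (the intrinsics and any distortion apply to the point x, -y, -z); pixel columns grow to the right and rows downward; lengths in m; the calibration is good to about 2 mm. A picture is of the moment at which its call begins.
- hand_in(): hands the job in; it is judged then, once.
The state is a dict: "time": time; "qpos": joint angles; "qvel": joint speeds; "joint_efforts": joint torques, N m; "tool_pos": TCP position; "tool_rot": TCP orientation; "contact_force": force on the tool from outside, world axes, zero at the start; "torque": the same for the moment, N m; "opening": finger opening in m; "grip_force": force on a finger pad.
Only numpy, scipy, OpenCV 4.12 (cv2) and the standard library are available. Lean on these libraries where they do the work, as an engineer would, in place of code of your own. Each camera call takes 0.05 s, during which the arm holds its last target. There are 200 camera calls.

## Working session

There is one attempt and no reset: what is moved stays moved. The work goes in short steps, Python scripts to look and compute and a tool call to move; the robot and the scene stay as the last step left them, time stands still between calls to the robot, and variables do not carry over. Pictures are saved under pics/ and viewed, at most 10 in all, crops included, and the job is handed in when it is done.

Besides the shell and the picture viewer there is one more tool, called after "Request:" as a command line: name --pt "numbers of a row" for each row, then --argument value for the rest. arm_command: Moves the arm, as the interface text tells. Its arguments: {"type":"object","properties":{"xyz":{"type":"array","items":{"type":"array","items":{"type":"number"}}},"spin":{"type":"array","items":{"type":"number"}},"jaw":{"type":"number"},"squeeze":{"type":"number"}},"required":["xyz","spin"]}

```bash
mkdir -p pics; ls
cat > h.py <<'E'
import numpy as np, cv2
from cell import *
def cam(n):
    c=read_camera(n); return c
def pts(c):
    h,w=c['depth'].shape
    u,v=np.meshgrid(np.arange(w),np.arange(h))
    K=np.array([[c['fx'],0,c['cx']],[0,c['fy'],c['cy']],[0,0,1.]])
    p=cv2.undistortPoints(np.stack([u,v],-1).reshape(-1,1,2).astype(np.float64),K,np.array(c['dist_coeffs'],float)).reshape(h,w,2)
    d=c['depth']; P=np.stack([p[...,0]*d,-p[...,1]*d,-d,np.ones_like(d)],-1)
    return (P@np.array(c['world_from_camera']).T)[...,:3]
E
python3 - <<'E'
from h import *
for n in('top','side'):
    c=cam(n); np.save(n+'_p.npy',pts(c)); np.save(n+'_i.npy',c['img']); np.save(n+'_d.npy',c['depth'])
    cv2.imwrite(f'pics/{n}1.png',cv2.resize(c['img'][...,::-1],(768,576)))
    print(n,np.round(c['world_from_camera'],3))
o=observe();print(o)
E
```

```text
pics
top [[-0.014  0.991 -0.132  0.284]
 [-1.    -0.013  0.009 -0.242]
 [ 0.007  0.132  0.991  1.409]
 [ 0.     0.     0.     1.   ]]
side [[ 0.785  0.47  -0.404 -0.187]
 [-0.619  0.576 -0.533 -1.111]
 [-0.018  0.669  0.743  1.317]
 [ 0.     0.     0.     1.   ]]
{'time': 0.1, 'qpos': array([-1.32402140e+00,  3.42634032e-01,  1.52491021e+00, -1.85299820e-05,
        1.27542183e+00, -1.46017744e-01]), 'qvel': array([-0.00048594, -0.00236138, -0.00139171, -0.00071371,  0.00093341,
       -0.00317942]), 'joint_efforts': array([ 1.35800747e-03, -4.32005131e+01, -2.44694227e+01,  7.19212834e-02,
        5.25828637e-02, -5.97526491e-05]), 'tool_pos': array([ 0.20093332, -0.48489282,  0.40412811]), 'tool_rot': array([-3.14023127e+00, -1.82300093e-04,  3.92797951e-01]), 'contact_force': array([-0.15614195,  0.19062341, -0.01017143]), 'torque': array([ 0.09091794, -0.00747727,  0.01756534]), 'grip_force': 0.0, 'opening': 0.09179139254930194}
```

View pics/top1.png

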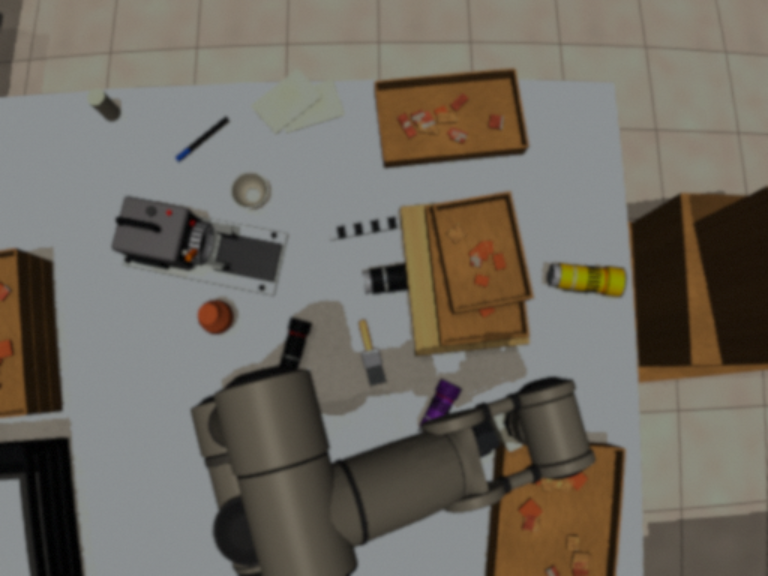

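View pics/side1.png

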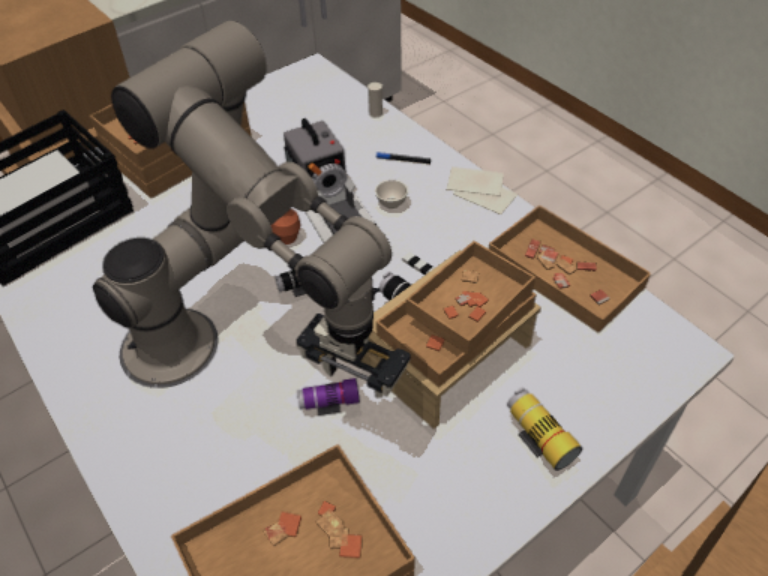

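The pictures (768x576) show four lens-like things:
- A black one under the riser, top picture (385,278).
- A smaller black one with a red ring, top (295,342).
- A purple one, top (440,400).
- A yellow one, top (590,279).

The black one under the riser fits: it is larger, its rear sticks out, and the scale bar (365,228) and brush (370,350) lie on either side. The station is at (200,245), the bowl at (250,190) and the jug at (215,316).

Run:
```python
from h import *
i=np.load('top_i.npy');P=np.load('top_p.npy');s=np.load('side_i.npy')
a=cv2.resize(i[120:250,60:300],(768,416),interpolation=cv2.INTER_CUBIC)
cv2.imwrite('pics/crop1.png',a[...,::-1])
def show(m,name):
    q=P[m]; 
    if len(q)<5: print(name,len(q));return
    r=cv2.minAreaRect((q[:,:2]*1000).astype(np.float32)); print(name,len(q),np.round(q.mean(0),4),np.round(r,1) if 0 else r)
Z=P[...,2]; v,u=np.mgrid[:384,:512]
def box(u0,u1,v0,v1): return (u>=u0/1.5)&(u<u1/1.5)&(v>=v0/1.5)&(v<v1/1.5)
show(box(360,408,255,300)&(Z>.03),'lens vis')
show(box(360,403,255,300)&(Z>.085),'lens top')
show(box(270,315,310,372)&(Z>.02),'small black')
show(box(395,535,190,360)&(Z>.132)&(Z<.146),'riser')
show(box(100,300,190,300)&(Z>.15)&(Z<.17),'camtop')
show(box(210,300,220,300)&(Z>.022)&(Z<.038),'bed')
show(box(100,300,190,300)&(Z>.006)&(Z<.2),'station')
show(box(225,275,170,212)&(Z>.03),'bowl')
show(box(190,240,295,337)&(Z>.03),'jug')
show(box(330,400,215,242)&(Z>.006),'scale')
show(box(350,390,315,390)&(Z>.006),'brush')
hsv=cv2.cvtColor(i,cv2.COLOR_RGB2HSV)
m=(hsv[...,0]>5)&(hsv[...,0]<22)&(hsv[...,1]>150)&(hsv[...,2]>90)&box(170,225,215,270)
show(m,'lever'); print(np.round(P[m],4)[:40])
```

```text
lens vis 548 [ 0.4818 -0.2581  0.0986] ((404.7457275390625, -272.18994140625), (227.5556182861328, 102.45767211914062), 10.24870777130127)
lens top 277 [ 0.4814 -0.2542  0.1135] ((399.051513671875, -267.7906494140625), (218.21266174316406, 91.0618896484375), 10.061779022216797)
small black 524 [ 0.3386 -0.0731  0.1929] ((330.38818359375, -139.36911010742188), (220.53958129882812, 105.30863952636719), 77.6504135131836)
riser 2878 [ 0.4362 -0.3774  0.1406] ((484.995361328125, -420.68695068359375), (321.5656433105469, 240.3854217529297), 5.6162848472595215)
camtop 1566 [0.5847 0.2358 0.1613] ((586.42529296875, 228.82949829101562), (181.31491088867188, 122.7060546875), 78.00871276855469)
bed 1008 [0.5476 0.0536 0.0295] ((548.5513305664062, 58.23946762084961), (144.99856567382812, 136.4468994140625), 77.88774108886719)
station 5128 [0.5668 0.152  0.0851] ((585.3887329101562, 187.16250610351562), (483.3868713378906, 260.2988586425781), 89.29717254638672)
bowl 175 [0.7022 0.0531 0.0678] ((523.0726318359375, -97.01333618164062), (552.9174194335938, 87.46146392822266), 40.19224548339844)
jug 
[... 390 characters left out ...]
9.1566162109375)
lever 23 [0.5295 0.1535 0.1603] ((531.7802124023438, 153.37998962402344), (9.671142578125, 26.142858505249023), 83.14295196533203)
[[0.5448 0.1532 0.143 ]
 [0.5445 0.1496 0.144 ]
 [0.5402 0.1542 0.1498]
 [0.5396 0.1502 0.1522]
 [0.5358 0.1555 0.156 ]
 [0.5355 0.1519 0.1568]
 [0.5355 0.1487 0.1569]
 [0.5309 0.1558 0.1648]
 [0.5304 0.1519 0.167 ]
 [0.5314 0.1503 0.1616]
 [0.5277 0.1587 0.1652]
 [0.5279 0.1561 0.1634]
 [0.5261 0.1499 0.1727]
 [0.5275 0.1492 0.1649]
 [0.5246 0.1589 0.1646]
 [0.5247 0.156  0.1635]
 [0.5243 0.1521 0.1656]
 [0.5245 0.1494 0.1639]
 [0.5218 0.1594 0.1624]
 [0.5212 0.1553 0.1652]
 [0.5213 0.1524 0.1643]
 [0.519  0.1569 0.1599]
 [0.5192 0.154  0.1588]]
```

View pics/crop1.png

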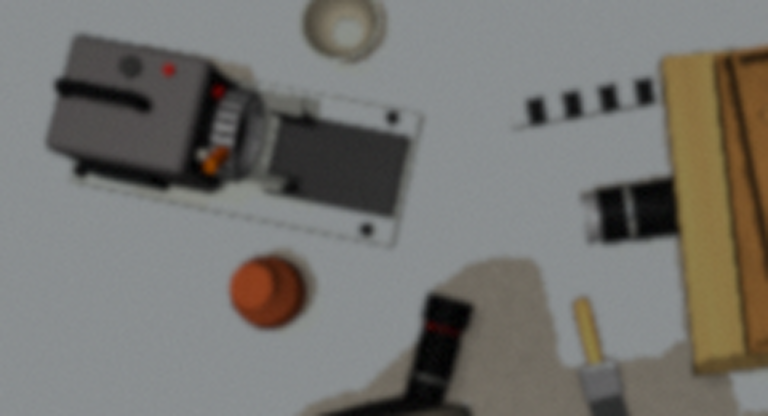

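The crop confirms the choice. The black lens at crop (635,210) has a steel neck at (592,215) and reaches under the riser. The black one at (440,340) is thinner, has a red ring and is out on the bench, so it is a decoy. The orange lever is at crop (213,160), on the open side.

Run:
```python
from h import *
from scipy.optimize import least_squares
P=np.load('top_p.npy');S=np.load('side_p.npy');i=np.load('top_i.npy')
def comp(m,k=3):
    m=cv2.morphologyEx(m.astype(np.uint8),cv2.MORPH_OPEN,np.ones((k,k),np.uint8))
    n,l,st,_=cv2.connectedComponentsWithStats(m); return l==1+np.argmax(st[1:,4])
def rect(q): return np.round(np.array(sum(map(lambda t: list(t) if isinstance(t,tuple) else [t],cv2.minAreaRect((q[:,:2]*1000).astype(np.float32))),[])),1)
def R(n,A,lo,hi,x0,x1,y0,y1,k=3):
    m=comp((A[...,2]>lo)&(A[...,2]<hi)&(A[...,0]>x0)&(A[...,0]<x1)&(A[...,1]>y0)&(A[...,1]<y1),k); q=A[m]; print(n,len(q),np.round(q.mean(0),4),rect(q)); return q
for nm,A in(('top',P),('side',S)):
    print(nm)
    R('camtop',A,.157,.167,.48,.7,.1,.36)
    R('bed',A,.024,.036,.46,.62,-.05,.2)
    R('bed<',A,.024,.036,.46,.62,-.05,.07)
    R('plate',A,.007,.018,.42,.68,-.1,.35,2)
    R('riser',A,.134,.146,.3,.68,-.58,-.27)
    R('bowl',A,.04,.056,.62,.8,-.02,.14)
    R('jug',A,.09,.13,.33,.48,.05,.2)
    q=R('scale',A,.006,.016,.55,.68,-.34,-.1,1)
    q=R('brush',A,.006,.03,.22,.4,-.3,-.15,2)
    q=R('lens',A,.035,.098,.42,.55,-.31,-.15)
    # axis line fit: barrel z>.07
    b=q[(q[:,2]>.07)]; 
    def f(p):
        x=b[:,0]-p[0]-np.tan(p[1])*(b[:,1]+.26)*-1
        return np.hypot(x*np.cos(p[1]),b[:,2]-.062)-np.where(b[:,1]>p[2],.026,.03)
    b=b[b[:,1]<np.percentile(q[:,1],99)-.022]
    g=lambda p:np.hypot((b[:,0]-p[0]+np.tan(p[1])*(b[:,1]+.26))*np.cos(p[1]),b[:,2]-.062)-.03
    s=least_squares(g,[.48,.05],loss='soft_l1',f_scale=.002); print('axis x@y=-.26, yaw',s.x,np.abs(s.fun).mean(),len(b),'ymax pct',np.percentile(q[:,1],[90,95,98,99,100]))
```

```text
top
camtop 1235 [0.5867 0.2405 0.1619] [590.  244.1 147.2 119.   77.1]
bed 868 [0.5471 0.0538 0.0297] [548.6  58.3 144.6  90.   78. ]
bed< 526 [0.5422 0.0275 0.0297] [542.6  30.1  86.7  90.1  78.1]
plate 517 [0.4956 0.1119 0.0161] [436.8 -12.1 546.1  84.2  65.1]
riser 1706 [ 0.4606 -0.3363  0.1393] [ 480.8 -376.8  320.2  155.4    6.3]Traceback (most recent call last):
  File "<stdin>", line 17, in <module>
  File "<stdin>", line 9, in R
  File "<stdin>", line 6, in comp
    return _wrapfunc(a, 'argmax', axis=axis, out=out, **kwds)
    return bound(*args, **kwds)
ValueError: attempt to get argmax of an empty sequence
```

Run:
```python
from h import *
from scipy.optimize import least_squares
P=np.load('top_p.npy');S=np.load('side_p.npy')
def comp(m,k=3):
    if k>1: m=cv2.morphologyEx(m.astype(np.uint8),cv2.MORPH_OPEN,np.ones((k,k),np.uint8))
    n,l,st,_=cv2.connectedComponentsWithStats(m.astype(np.uint8)); return l==1+np.argmax(st[1:,4]) if n>1 else m>5
def rect(q): return np.round(np.array(sum(map(lambda t: list(t) if isinstance(t,tuple) else [t],cv2.minAreaRect((q[:,:2]*1000).astype(np.float32))),[])),1)
def R(n,A,lo,hi,x0,x1,y0,y1,k=3):
    m=comp((A[...,2]>lo)&(A[...,2]<hi)&(A[...,0]>x0)&(A[...,0]<x1)&(A[...,1]>y0)&(A[...,1]<y1),k); q=A[m]
    print(n,len(q),np.round(q.mean(0),4),rect(q)) if len(q)>3 else print(n,'none'); return q
for nm,A in(('top',P),('side',S)):
    print(nm)
    R('camtop',A,.157,.167,.48,.7,.1,.36)
    R('bed',A,.024,.036,.46,.62,-.05,.2)
    R('bowl',A,.02,.056,.62,.8,-.02,.14,1)
    R('jug',A,.06,.13,.33,.48,.05,.2)
    R('scale',A,.006,.016,.55,.68,-.34,-.1,1)
    R('brush',A,.006,.03,.22,.4,-.3,-.15,1)
    q=R('lens',A,.035,.098,.42,.55,-.31,-.15,2)
    if len(q)<30: continue
    ym=np.percentile(q[:,1],99); b=q[(q[:,2]>.07)&(q[:,1]<ym-.022)]
    g=lambda p:np.hypot((b[:,0]-p[0]+np.tan(p[1])*(b[:,1]+.26))*np.cos(p[1]),b[:,2]-.062)-.03
    s=least_squares(g,[.48,.05],loss='soft_l1',f_scale=.002); print('axis',s.x,np.abs(s.fun).mean(),len(b),'ymax',np.percentile(q[:,1],[90,95,98,99,100]))
    for y in np.arange(-.3,-.19,.005):
        t=q[abs(q[:,1]-y)<.0025]
        if len(t): print(round(y,3),len(t),np.round(np.r_[t[:,0].min(),t[:,0].max(),t[:,2].max()],4))
```

```text
top
camtop 1235 [0.5867 0.2405 0.1619] [590.  244.1 147.2 119.   77.1]
bed 868 [0.5471 0.0538 0.0297] [548.6  58.3 144.6  90.   78. ]
bowl 252 [0.7107 0.0588 0.0382] [701.5  53.7  85.6  85.6  87.6]
jug 376 [0.4064 0.1159 0.0963] [408.4 120.3  67.5  71.4  80.5]
scale 341 [ 0.6157 -0.2052  0.011 ] [ 615.4 -205.    34.2  160.5    8.9]
brush 385 [ 0.3153 -0.2221  0.0172] [ 326.6 -219.   149.2   41.1   13.3]
lens 515 [ 0.4784 -0.2597  0.0894] [ 399.5 -269.5  221.5   95.7    8.2]
axis [0.48648528 0.12604267] 0.015271446869678613 358 ymax [-0.22199486 -0.21561735 -0.21236566 -0.21195701 -0.2089698 ]
-0.3 33 [0.4617 0.5133 0.1499]
-0.295 30 [0.4619 0.5137 0.0947]
-0.29 29 [0.459  0.5135 0.0959]
-0.285 25 [0.4594 0.5134 0.0938]
-0.28 33 [0.4593 0.5102 0.0931]
-0.275 19 [0.4593 0.5102 0.0922]
-0.27 34 [0.4587 0.5102 0.0996]
-0.265 19 [0.4585 0.5108 0.0963]
-0.26 36 [0.4563 0.5074 0.0953]
-0.255 18 [0.4559 0.506  0.0955]
-0.25 34 [0.4561 0.5066 0.0948]
-0.245 17 [0.4554 0.5034 0.0929]
-0.24 40 [0.2837 0.5075 1.4094]
-0.235 18 [0.453  0.5037 0.093 ]
-0.23 35 [0.4525 0.5046 0.0975]
-0.225 17 [0.4
[... 402 characters left out ...]
0.0113] [ 608.9 -168.5   34.2   87.6    7.7]
brush none
lens 232 [ 0.4687 -0.2527  0.0945] [ 175.6 -663.8 1150.1   63.3   54.1]
axis [ 0.48083993 -0.54188777] 0.018069611394307027 156 ymax [-0.21970439 -0.21556352 -0.2122981  -0.21062194 -0.1793514 ]
-0.3 1 [0.4767 0.4767 0.137 ]
-0.27 8 [0.4684 0.5003 0.0939]
-0.265 18 [0.4556 0.5015 0.0956]
-0.26 22 [0.4537 0.5035 0.0943]
-0.255 16 [0.4533 0.5011 0.0959]
-0.25 18 [0.454  0.503  0.0998]
-0.245 25 [0.4546 0.4988 0.0963]
-0.24 17 [0.4556 0.506  0.0928]
-0.235 24 [0.4541 0.5027 0.097 ]
-0.23 19 [0.4559 0.5021 0.0946]
-0.225 10 [0.4556 0.4935 0.0949]
-0.22 10 [0.4584 0.4802 0.09  ]
-0.215 14 [0.4602 0.4977 0.095 ]
-0.21 5 [0.4696 0.4912 0.0875]
```

```bash
cat > lens.py <<'E'
from h import *
from scipy.optimize import least_squares
def fit(q,y0,zc=.062):
    g=lambda p,b:np.hypot((b[:,0]-p[0]+np.tan(p[1])*(b[:,1]-y0))*np.cos(p[1]),b[:,2]-zc-p[2])-.03
    b=q; p=[np.median(q[:,0]),.1,0]
    for _ in range(4):
        p=least_squares(g,p,args=(b,),loss='soft_l1',f_scale=.001).x; b=q[abs(g(p,q))<.005]
    return p,len(b),np.abs(g(p,b)).mean()
E
python3 - <<'E'
from lens import *
for n in('top','side'):
    P=np.load(n+'_p.npy').reshape(-1,3)
    s=(P[:,2]>.065)&(P[:,2]<.099)&(abs(P[:,0]-.48)<.045)&(P[:,1]>-.297)&(P[:,1]<-.232)
    print(n,s.sum(),fit(P[s],-.26))
P=np.load('top_p.npy').reshape(-1,3)
s=(P[:,2]>.065)&(P[:,2]<.099)&(abs(P[:,0]-.48)<.03)&(P[:,1]>-.23)
print(np.sort(P[s][:,1])[-25:].round(4))
E
```

```text
top 341 (array([ 0.48646022,  0.13299998, -0.00085256]), 330, np.float64(0.0017141063756226428))
side 143 (array([ 4.85352695e-01, -4.54005445e-03, -3.17517831e-04]), 134, np.float64(0.0018127911592162912))
[0.5439 0.5441 0.5442 0.5444 0.545  0.545  0.545  0.5451 0.5452 0.5452
 0.5454 0.5457 0.5457 0.5461 0.5461 0.5462 0.5463 0.5465 0.5468 0.5468
 0.5475 0.548  0.548  0.5482 0.5482]
```

Request:
arm_command --pt "10 30 5" --pt "18 40 5" --pt "20 40 0" --pt "20 40 0" --pt "22 40 0" --pt "25 30 0" --pt "28 16 0" --pt "30 0 0" --pt "30 0 0" --pt "30 0 0" --pt "28 0 -10" --pt "22 0 -30" --pt "0 0 -30" --pt "0 0 -20" --pt "0 0 0" --spin '[4.5,6,6,6,6,6,6,6,6,6,6,6,5,0,0]' --jaw 1

```text
time: 1.6
tool_pos: [0.4834, -0.2484, 0.3215]
tool_rot: [-3.136, -0.005, 1.711]
contact_force: [-0.5, 0.4, 0.1]
opening: 0.0918
grip_force: 0.0
```

Request:
arm_command --pt "0 0 -15" --pt "1 0 -30" --pt "0 0 -30" --pt "0 0 -18" --pt "0 0 -7" --pt "0 0 0" --spin '[0,0,0,0,0,0]'

```text
time: 2.2
tool_pos: [0.4851, -0.2492, 0.225]
tool_rot: [-3.141, -0.0, 1.71]
contact_force: [0.9, 0.8, 0.9]
opening: 0.0917
grip_force: 0.0
```

Run:
```python
from h import *
c=cam('side'); cv2.imwrite('pics/s2.png',cv2.resize(c['img'][120:260,180:360][...,::-1],(720,560),interpolation=cv2.INTER_CUBIC))
```

```text
(no output)
```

View pics/s2.png

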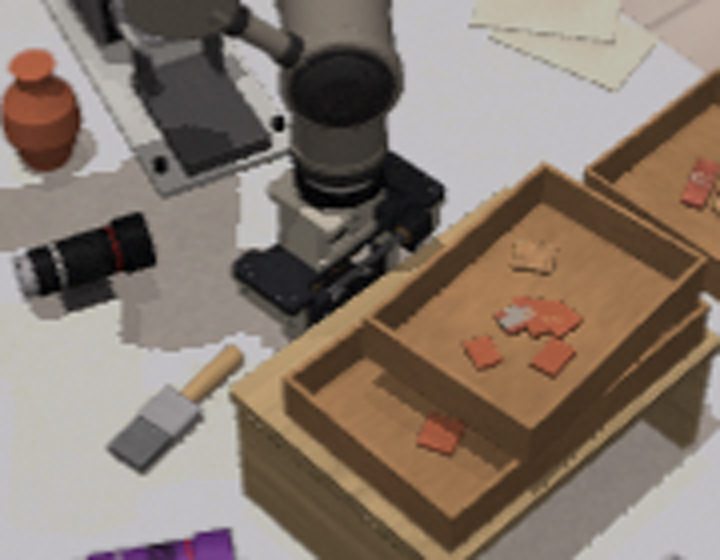

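The gripper, at crop (340,240), stands just clear of the riser's front edge. The brush (190,400) is untouched. I'll close on the barrel now.

Request:
arm_command --pt "0 0 -3" --pt "0 0 0" --pt "0 0 0" --pt "0 0 0" --pt "0 0 0" --pt "0 0 0" --pt "0 0 0" --pt "0 0 0" --spin '[0,0,0,0,0,0,0,0]' --jaw -1 --squeeze 25

```text
time: 3.05
tool_pos: [0.4852, -0.249, 0.2221]
tool_rot: [3.141, 0.0, 1.711]
contact_force: [1.3, 1.4, 5.0]
opening: 0.0594
grip_force: 25.0
```

Request:
arm_command --pt "-1 5 0" --pt "-1 10 0" --pt "-2 12 0" --pt "-2 12 0" --pt "-2 12 0" --pt "-2 12 0" --pt "-2 12 0" --pt "-1 12 0" --pt "-1 8 0" --pt "0 4 0" --pt "0 0 0" --spin '[0,0,0,0,0,0,0,0,0,0,0]'

```text
time: 4.15
tool_pos: [0.4709, -0.1494, 0.222]
tool_rot: [-3.141, -0.0, 1.711]
contact_force: [-0.8, -4.0, 7.6]
opening: 0.0591
grip_force: 25.0
```

Request:
arm_command --pt "0 0 0" --pt "0 0 0" --pt "0 0 0" --pt "0 0 0" --pt "1 -7 0" --pt "1 -12 0" --pt "2 -12 0" --pt "2 -11 0" --pt "1 -6 0" --pt "0 0 0" --spin '[0,0,0,0,0,0,0,0,0,0]' --jaw 1

```text
time: 5.15
tool_pos: [0.4781, -0.1992, 0.2217]
tool_rot: [3.141, 0.0, 1.709]
contact_force: [0.3, 0.3, 0.3]
opening: 0.0916
grip_force: 0.0
```

Request:
arm_command --pt "0 0 0" --pt "0 0 0" --pt "0 0 0" --pt "0 0 0" --pt "0 0 0" --pt "0 0 0" --pt "0 0 0" --spin '[0,0,0,0,0,0,0]' --jaw -1 --squeeze 40

```text
time: 5.85
tool_pos: [0.4781, -0.1978, 0.2218]
tool_rot: [3.141, -0.0, 1.711]
contact_force: [1.4, 1.9, 0.4]
opening: 0.0596
grip_force: 40.0
```

Request:
arm_command --pt "0 0 5" --pt "0 0 10" --pt "0 0 15" --pt "0 0 15" --pt "0 0 8" --pt "0 0 2" --pt "0 0 0" --spin '[0,0,0,0,0,0,0]'

```text
time: 6.55
tool_pos: [0.4778, -0.198, 0.2768]
tool_rot: [3.142, 0.0, 1.71]
contact_force: [-0.4, 0.2, -6.0]
opening: 0.0596
grip_force: 40.0
```

Run:
```python
from lens import *
t=observe()['tool_pos']; print(t)
for n in('top','side'):
    c=cam(n); Q=pts(c); P=Q.reshape(-1,3)
    s=(P[:,2]>.115)&(P[:,2]<.155)&(abs(P[:,0]-.47)<.045)&(P[:,1]>-.15)&(P[:,1]<-.125)
    print(n,s.sum(),fit(P[s],-.14,.117) if s.sum()>20 else '')
    for y in np.arange(-.165,-.09,.005):
        b=P[(abs(P[:,1]-y)<.0025)&(abs(P[:,0]-.465)<.06)&(P[:,2]>.06)&(P[:,2]<.18)]
        if len(b): print(round(y,3),len(b),b[:,0].min().round(4),b[:,0].max().round(4),np.percentile(b[:,2],[50,95,100]).round(4))
    cv2.imwrite(f'pics/{n}3.png',cv2.resize((c['img'][110:270,160:340] if n=='side' else c['img'][110:250,200:340])[...,::-1],None,fx=4,fy=4 if n=='top' else 3.5,interpolation=cv2.INTER_CUBIC))
```

```text
[ 0.47782385 -0.19795782  0.27678538]
top 139 (array([ 0.46676063,  0.10106734, -0.00066831]), 135, np.float64(0.0014496416290119254))
-0.155 14 0.4392 0.4661 [0.1356 0.1455 0.147 ]
-0.15 27 0.4378 0.4854 [0.1433 0.1482 0.1487]
-0.145 23 0.4377 0.4895 [0.1404 0.146  0.1481]
-0.14 34 0.4378 0.4903 [0.1429 0.1494 0.1524]
-0.135 23 0.4375 0.4948 [0.1422 0.1487 0.1497]
-0.13 30 0.4396 0.4902 [0.1413 0.1467 0.149 ]
-0.125 21 0.4457 0.4909 [0.1434 0.1457 0.1476]
-0.12 22 0.4457 0.4909 [0.139  0.1439 0.1448]
-0.115 21 0.4487 0.4844 [0.1386 0.1498 0.1504]
-0.11 12 0.4529 0.4846 [0.1482 0.1528 0.1533]
-0.105 3 0.4767 0.4854 [0.1318 0.1404 0.1414]
side 0 
-0.12 5 0.451 0.4585 [0.1401 0.1507 0.1524]
-0.115 10 0.4464 0.4677 [0.1424 0.153  0.1539]
-0.11 9 0.452 0.4691 [0.1454 0.1493 0.1494]
```

View pics/side3.png

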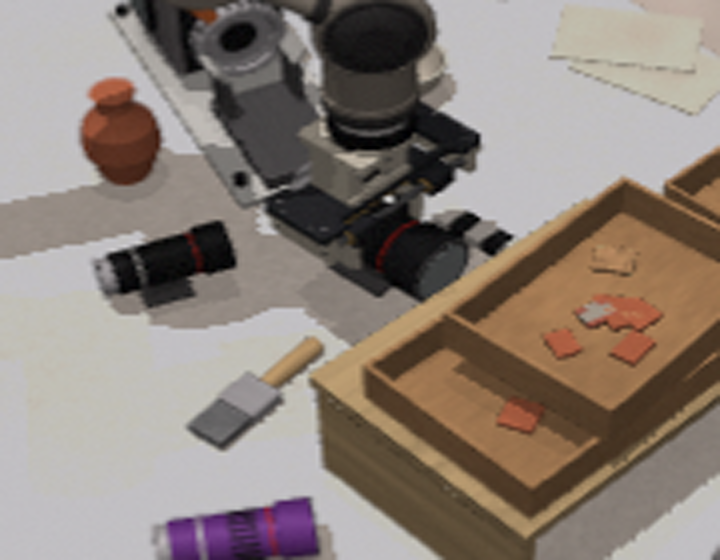

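Held level, with the hood at crop (425,255); the brush and scale bar are unmoved. Next I'll carry it to the open end of the support.

Request:
arm_command --pt "2 6 0" --pt "4 12 0" --pt "5 18 0" --pt "6 20 0" --pt "7 22 0" --pt "7 22 0" --pt "7 22 0" --pt "6 20 0" --pt "5 18 0" --pt "4 14 0" --pt "2 8 0" --pt "1 4 0" --pt "0 0 0" --spin '[0,-1,-2,-2,-2,-2.5,-2.5,-2,-2,-2,-2,0,0]'

```text
time: 7.95
tool_pos: [0.5339, -0.0114, 0.2763]
tool_rot: [-3.141, 0.0, 1.363]
contact_force: [0.5, -0.7, -4.8]
opening: 0.0592
grip_force: 40.0
```

```bash
cat > look.py <<'E'
from lens import *
def look(tag,view=True):
    o=observe(); t=o['tool_pos']; print('tcp',t.round(4),o['tool_rot'].round(4))
    c=cam('top'); P=pts(c).reshape(-1,3)
    u=np.array([.2079,.9781]); x=np.array([.9781,-.2079]); O=np.array([.5678,.1488])
    L=np.stack([(P[:,:2]-O)@x,(P[:,:2]-O)@u,P[:,2]],1)
    tl=np.array([(t[:2]-O)@x,(t[:2]-O)@u]); print('tcp in station',tl.round(4))
    za=t[2]-.159; print('axis z by tool',za.round(4))
    yb=tl[1]
    s=(L[:,1]>yb+.042)&(L[:,1]<yb+.071)&(abs(L[:,0])<.04)&(L[:,2]>za-.0)&(L[:,2]<za+.04)
    print('axis fit in station (x at mid,yaw,dz)',fit(L[s],yb+.056,za),s.sum())
    for y in np.arange(yb+.04,min(yb+.11,-.008),.004):
        b=L[(abs(L[:,1]-y)<.002)&(abs(L[:,0])<.045)&(L[:,2]>za-.005)&(L[:,2]<za+.05)]
        if len(b): print((y-yb).round(4),y.round(4),len(b),b[:,0].min().round(4),b[:,0].max().round(4),b[:,2].max().round(4))
    if view:
        cv2.imwrite(f'pics/{tag}.png',cv2.resize(c['img'][110:230,60:230][...,::-1],(765,540),interpolation=cv2.INTER_CUBIC))
E
python3 -c "
from look import *
look('t4')"
```

```text
tcp [ 0.5339 -0.0114  0.2763] [-3.1408  0.      1.3633]
tcp in station [ 1.000e-04 -1.637e-01]
axis z by tool 0.1173
  return _methods._mean(a, axis=axis, dtype=dtype,
  ret = ret.dtype.type(ret / rcount)
Traceback (most recent call last):
  File "look.py", line 11, in look
    print('axis fit in station (x at mid,yaw,dz)',fit(L[s],yb+.056,za),s.sum())
                                                  ~~~^^^^^^^^^^^^^^^^^
  File "lens.py", line 7, in fit
    p=least_squares(g,p,args=(b,),loss='soft_l1',f_scale=.001).x; b=q[abs(g(p,q))<.005]
      ~~~~~~~~~~~~~^^^^^^^^^^^^^^^^^^^^^^^^^^^^^^^^^^^^^^^^^^^
ValueError: Initial guess is outside of provided bounds
```

```bash
python3 -c "
from h import *
a=cam('top')['img'][100:240,60:300]; b=cam('side')['img'][60:220,130:330]
a=cv2.resize(a,(400,233)); b=cv2.resize(b,(740,592))
cv2.imwrite('pics/s4.png',b[...,::-1]); 
k=np.zeros((592,790,3),np.uint8)
b=cv2.resize(b,(450,360)); k[:233,:400]=a; k[233:593,340:790]=b[:359]
cv2.imwrite('pics/both4.png',k[...,::-1])"
```

```text
(no output)
```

View pics/both4.png

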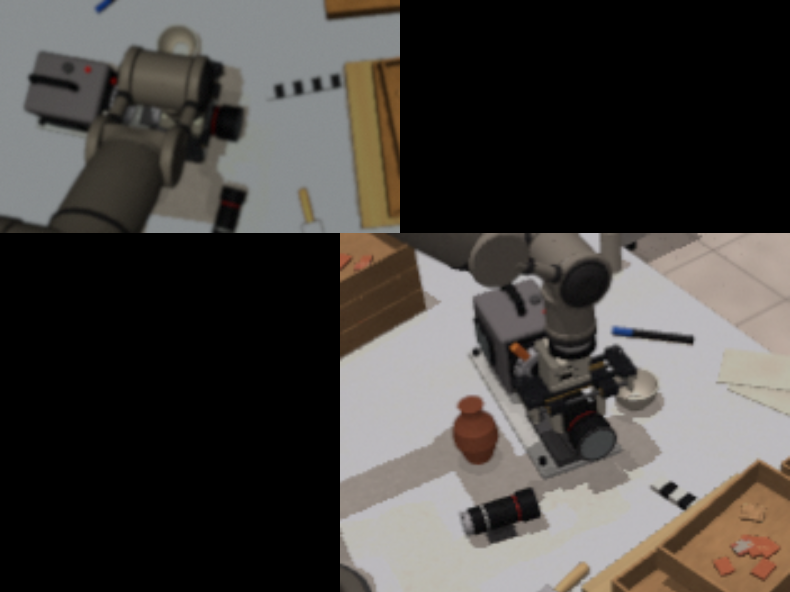

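```bash
cat > hood.py <<'E'
from h import *
from scipy.optimize import least_squares
u=np.array([.2079,.9781]); x=np.array([.9781,-.2079]); O=np.array([.5678,.1488])
def hood():
    t=observe()['tool_pos']; tl=np.array([(t[:2]-O)@x,(t[:2]-O)@u]); za=t[2]-.159
    print('tcp st',tl.round(4),za.round(4))
    for n in('top','side'):
        P=pts(cam(n)).reshape(-1,3)
        L=np.stack([(P[:,:2]-O)@x,(P[:,:2]-O)@u-tl[1],P[:,2]],1)
        q=L[(L[:,1]<-.042)&(L[:,1]>-.085)&(abs(L[:,0])<.042)&(L[:,2]>za)&(L[:,2]<za+.04)]
        if len(q)<30: print(n,len(q)); continue
        g=lambda p,b:np.hypot(b[:,0]-p[0]+np.tan(p[1])*(b[:,1]+.06),b[:,2]-za-p[2])-.035
        b=q;p=[0,0,0]
        for _ in range(4):
            p=least_squares(g,p,args=(b,),loss='soft_l1',f_scale=.001).x; b=q[abs(g(p,q))<.004]
        print(n,'x@-60,yaw,dz',p.round(4),len(b),len(q),'front y rel tcp',np.percentile(b[:,1],[0,1,3,5]).round(4))
E
python3 -c "
from hood import *
hood()"
```

```text
tcp st [ 0.0003 -0.1647] 0.1176
top x@-60,yaw,dz [-0.0019 -0.0276 -0.0012] 215 252 front y rel tcp [-0.0759 -0.0754 -0.0747 -0.0738]
side x@-60,yaw,dz [-0.0012 -0.1068 -0.0009] 131 222 front y rel tcp [-0.082  -0.0807 -0.0794 -0.0788]
```

Request:
arm_command --pt "1.5 0 -5" --pt "0 0 -10" --pt "0 0 -6" --pt "0 0 -2" --pt "0 0 0" --spin '[0,0,0,0,0]'

```text
time: 8.7
tool_pos: [0.5353, -0.012, 0.253]
tool_rot: [-3.14, 0.0, 1.361]
contact_force: [0.8, -0.1, -5.4]
opening: 0.0594
grip_force: 40.0
```

Request:
arm_command --pt "0 0 -1" --pt "0 0 0" --spin '[0,0]'

```text
time: 8.9
tool_pos: [0.5356, -0.012, 0.2529]
tool_rot: [3.141, -0.0, 1.361]
contact_force: [0.7, 0.6, -6.4]
opening: 0.0594
grip_force: 40.0
```

Request:
arm_command --pt "0 0 -1" --pt "0 0 0" --pt "0 0 0" --spin '[0,0,0]'

```text
time: 9.2
tool_pos: [0.5355, -0.012, 0.2518]
tool_rot: [3.141, -0.0, 1.361]
contact_force: [0.1, 0.8, -5.1]
opening: 0.0596
grip_force: 40.0
```

Request:
arm_command --pt "0 0 -0.7" --pt "0 0 0" --pt "0 0 0" --spin '[0,0,0]'

```text
time: 9.5
tool_pos: [0.5355, -0.0121, 0.2518]
tool_rot: [3.141, 0.0, 1.362]
contact_force: [-3.1, -1.5, 5.8]
opening: 0.0592
grip_force: 40.0
```

Request:
arm_command --pt "0 0 -0.7" --pt "0 0 0" --pt "0 0 0" --spin '[0,0,0]'

```text
time: 9.8
tool_pos: [0.5354, -0.0121, 0.2517]
tool_rot: [3.141, 0.0, 1.362]
contact_force: [-6.0, -0.7, 11.1]
opening: 0.059
grip_force: 40.0
```

Request:
arm_command --pt "0 0 0.7" --pt "0.6 3 0" --pt "1.25 5.9 0" --pt "1.25 5.9 0" --pt "1.25 5.9 0" --pt "1.25 5.9 0" --pt "0.6 3 0" --pt "0 0 0" --spin '[0,0,0,0,0,0,0,0]'

```text
time: 10.6
tool_pos: [0.5424, 0.0173, 0.2518]
tool_rot: [3.138, 0.001, 1.362]
contact_force: [0.1, -2.4, 5.6]
opening: 0.0591
grip_force: 40.0
```

Request:
arm_command --pt "0.6 3 0" --pt "1.25 5.9 0" --pt "1.25 5.9 0" --pt "1.25 5.9 0" --pt "0.6 3 0" --pt "0 0 0" --spin '[0,0,0,0,0,0]'

```text
time: 11.2
tool_pos: [0.5472, 0.0409, 0.2518]
tool_rot: [3.139, 0.001, 1.362]
contact_force: [-0.6, -3.9, 6.5]
opening: 0.0592
grip_force: 40.0
```

Request:
arm_command --pt "0.4 2 0" --pt "0.6 3 0" --pt "0.6 3 0" --pt "0.4 2 0" --pt "0.2 1 0" --pt "0 0 0" --spin '[0,0,0,0,0,0]'

```text
time: 11.8
tool_pos: [0.5494, 0.0516, 0.2518]
tool_rot: [3.139, 0.001, 1.362]
contact_force: [-1.6, -6.1, 6.3]
opening: 0.0594
grip_force: 40.0
```

Request:
arm_command --pt "0.2 1 0" --pt "0.2 1 0" --pt "0.2 1 0" --pt "0.2 1 0" --pt "0 0 0" --spin '[0,0,0,0,0]'

```text
time: 12.3
tool_pos: [0.5502, 0.0555, 0.2519]
tool_rot: [3.139, 0.001, 1.362]
contact_force: [-1.0, -5.3, 5.9]
opening: 0.0589
grip_force: 40.0
```

Request:
arm_command --pt "0.2 1 0" --pt "0.2 1 0" --pt "0 0 0" --spin '[0,0,0]'

```text
time: 12.6
tool_pos: [0.5506, 0.0575, 0.2518]
tool_rot: [3.139, 0.001, 1.362]
contact_force: [-0.8, -6.8, 6.7]
opening: 0.0591
grip_force: 40.0
```

Request:
arm_command --pt "0.2 1 0" --pt "0 0 0" --pt "0.2 1 0" --pt "0 0 0" --spin '[0,0,0,0]'

```text
time: 13.0
tool_pos: [0.551, 0.0595, 0.2519]
tool_rot: [3.139, 0.001, 1.362]
contact_force: [-1.2, -7.2, 5.9]
opening: 0.059
grip_force: 40.0
```

Request:
arm_command --pt "0.2 1 0" --pt "0 0 0" --spin '[0,0]'

```text
time: 13.2
tool_pos: [0.5512, 0.0605, 0.2518]
tool_rot: [3.139, 0.001, 1.362]
contact_force: [-0.9, -7.1, 6.7]
opening: 0.0591
grip_force: 40.0
```

Request:
arm_command --pt "0.2 1 0" --pt "0 0 0" --spin '[0,0]'

```text
time: 13.4
tool_pos: [0.5514, 0.0614, 0.2518]
tool_rot: [3.139, 0.001, 1.362]
contact_force: [-1.5, -6.6, 5.6]
opening: 0.0592
grip_force: 40.0
```

Request:
arm_command --pt "0.2 1 0" --pt "0 0 0" --spin '[0,0]'

```text
time: 13.6
tool_pos: [0.5516, 0.0625, 0.2518]
tool_rot: [3.139, 0.001, 1.362]
contact_force: [-0.2, -6.7, 6.4]
opening: 0.0591
grip_force: 40.0
```

Request:
arm_command --pt "0.2 1 0" --pt "0 0 0" --spin '[0,0]'

```text
time: 13.8
tool_pos: [0.5518, 0.0635, 0.2518]
tool_rot: [3.139, 0.001, 1.362]
contact_force: [-0.7, -6.6, 6.5]
opening: 0.0591
grip_force: 40.0
```

Request:
arm_command --pt "0.2 1 0" --pt "0 0 0" --spin '[0,0]'

```text
time: 14.0
tool_pos: [0.5519, 0.0638, 0.2519]
tool_rot: [3.139, 0.003, 1.362]
contact_force: [-2.6, -10.8, 8.2]
opening: 0.0594
grip_force: 40.0
```

Request:
arm_command --pt "0.2 1 0" --pt "0 0 0" --pt "0 0 0" --spin '[0,0,0]'

```text
time: 14.3
tool_pos: [0.552, 0.0641, 0.2519]
tool_rot: [3.139, 0.004, 1.362]
contact_force: [-3.1, -15.5, 7.8]
opening: 0.0593
grip_force: 40.0
```

```bash
python3 -c "
from hood import *
hood()"
```

```text
tcp st [ 0.0021 -0.0861] 0.0929
top x@-60,yaw,dz [ 0.0011 -0.0043 -0.0011] 221 268 front y rel tcp [-0.0785 -0.078  -0.0777 -0.077 ]
side x@-60,yaw,dz [ 0.0012 -0.0857 -0.0008] 117 212 front y rel tcp [-0.0798 -0.0797 -0.079  -0.0779]
```

The force has risen to a firm 15 N. The hood front measures at station y -164 mm (home is -165), so the lens is flush. Next: release, rise and go round to the lever.

Request:
arm_command --pt "0 0 0" --pt "0 0 0" --pt "0 0 0" --pt "0 0 0" --pt "0 0 0" --pt "0 0 5" --pt "0 0 15" --pt "0 0 25" --pt "0 0 25" --pt "0 0 12" --pt "0 0 3" --spin '[0,0,0,0,0,0,0,0,0,0,0]' --jaw 1

```text
time: 15.5
tool_pos: [0.5518, 0.0664, 0.3376]
tool_rot: [3.139, -0.001, 1.362]
contact_force: [-0.1, 0.9, 1.0]
opening: 0.0921
grip_force: 0.0
```

Request:
arm_command --pt "-10 2 0" --pt "-20 4 0" --pt "-25 5 0" --pt "-20 5 0" --pt "-12 3 0" --pt "-3 0 0" --pt "2 10 0" --pt "4 20 0" --pt "5 22 0" --pt "4 18 0" --pt "2 8 0" --pt "0 1 0" --pt "0 0 -5" --pt "0 0 -5" --pt "0 0 0" --spin '[0,0,0,0,0,0,0,0,0,0,0,0,0,0,0]' --jaw -1

```text
time: 17.0
tool_pos: [0.4784, 0.1636, 0.3251]
tool_rot: [-3.14, 0.001, 1.361]
contact_force: [-0.3, -0.2, 0.1]
opening: 0.0004
grip_force: 0.0
```

```bash
python3 -c "
from hood import *
t=observe()['tool_pos'];print((t[:2]-O)@x,(t[:2]-O)@u,t[2]-.178)
a=cam('top')['img'][110:230,60:300]; b=cam('side')['img'][60:200,150:310]
k=np.zeros((600,640,3),np.uint8); k[:240,:480]=cv2.resize(a,(480,240)); k[240:]=cv2.resize(b,(640,360)) if 0 else 0
b=cv2.resize(b,(411,360)); k[240:,200:611]=b
cv2.imwrite('pics/lev.png',k[...,::-1])"
```

```text
-0.09055308649910808 -0.004100885627388109 0.14707966244331183
```

View pics/lev.png

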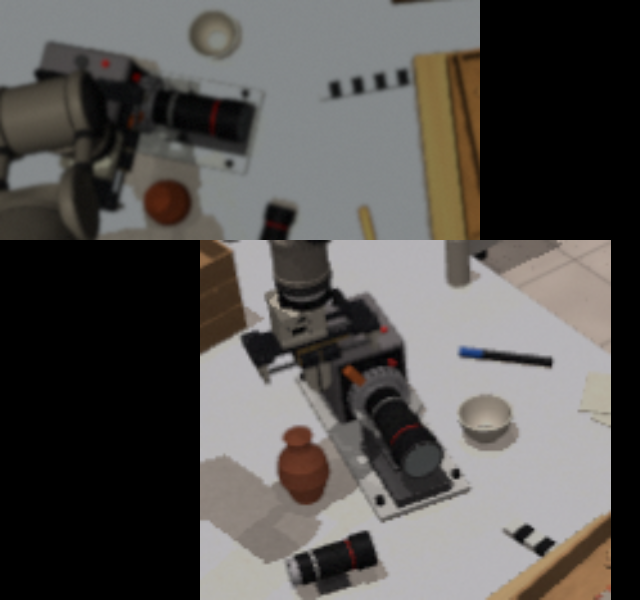

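The picture shows the lens seated in line on the bed and the jug and bowl unmoved. The lever, at (352,375), is on the open side with the shut fingers beside it. I'll sweep it over now.

Request:
arm_command --pt "4 -0.8 0" --pt "6 -1.3 0" --pt "6 -1.3 0" --pt "6 -1.3 0" --pt "6 -1.3 0" --pt "6 -1.3 0" --pt "6 -1.3 0" --pt "6 -1.3 0" --pt "6 -1.3 0" --pt "6 -1.3 0" --pt "6 -1.3 0" --pt "6 -1.3 0" --pt "6 -1.3 0" --pt "6 -1.3 0" --pt "6 -1.3 0" --pt "4 -0.8 0" --pt "0 0 0" --spin '[0,0,0,0,0,0,0,0,0,0,0,0,0,0,0,0,0]'

```text
time: 18.8
tool_pos: [0.5713, 0.1443, 0.3259]
tool_rot: [3.141, 0.0, 1.361]
contact_force: [0.2, -0.1, 0.3]
opening: 0.0009
grip_force: 0.0
```

Request:
arm_command --pt "4 -0.8 0" --pt "4 -0.8 0" --pt "3 -0.6 0" --pt "0 0 0" --spin '[0,0,0,0]'

```text
time: 19.2
tool_pos: [0.5821, 0.1422, 0.3261]
tool_rot: [3.141, -0.0, 1.361]
contact_force: [-0.9, 0.1, 0.5]
opening: 0.0005
grip_force: 0.1
```

Request:
arm_command --pt "2 -0.4 0" --pt "2 -0.4 0" --pt "0 0 0" --spin '[0,0,0]'

```text
time: 19.5
tool_pos: [0.5858, 0.1414, 0.3261]
tool_rot: [3.141, -0.0, 1.361]
contact_force: [-1.0, 0.2, 0.3]
opening: 0.0001
grip_force: 0.4
```

Request:
arm_command --pt "2 -0.4 0" --pt "2 -0.4 0" --pt "0 0 0" --spin '[0,0,0]'

```text
time: 19.8
tool_pos: [0.5899, 0.1406, 0.3261]
tool_rot: [3.141, -0.0, 1.361]
contact_force: [-1.7, 1.2, 0.3]
opening: 0.0004
grip_force: 0.4
```

Request:
arm_command --pt "2 -0.4 0" --pt "2 -0.4 0" --pt "0 0 0" --spin '[0,0,0]'

```text
time: 20.1
tool_pos: [0.5939, 0.1398, 0.3261]
tool_rot: [3.141, -0.0, 1.361]
contact_force: [-0.2, 0.5, 0.7]
opening: 0.0007
grip_force: 0.3
```

Request:
arm_command --pt "2 -0.4 0" --pt "0 0 0" --spin '[0,0]'

```text
time: 20.3
tool_pos: [0.5959, 0.1394, 0.326]
tool_rot: [3.141, -0.0, 1.361]
contact_force: [-1.4, -0.2, -0.2]
opening: 0.0005
grip_force: 0.4
```

```bash
cat > lev.py <<'E'
from hood import *
def lev():
    t=observe()['tool_pos'];print('tcp',((t[:2]-O)@x).round(4),((t[:2]-O)@u).round(4),(t[2]-.178).round(4))
    for n in('top','side'):
        c=cam(n);P=pts(c);h=cv2.cvtColor(c['img'],cv2.COLOR_RGB2HSV)
        m=(h[...,0]>5)&(h[...,0]<22)&(h[...,1]>150)&(h[...,2]>90)
        q=P[m]; L=np.stack([(q[:,:2]-O)@x,(q[:,:2]-O)@u,q[:,2]-.092],1)
        L=L[(np.hypot(L[:,0],L[:,2])<.1)&(abs(L[:,1]+.005)<.015)&(L[:,2]>.02)]
        if len(L): print(n,len(L),'mean',L.mean(0).round(4),'angle',(np.median(np.arctan2(L[:,0],L[:,2]))+.65).round(3),'r',np.hypot(L[:,0],L[:,2]).max().round(3))
E
python3 -c "
from lev import *
lev()
b=cam('side')['img'][60:160,180:310]
cv2.imwrite('pics/lev2.png',cv2.resize(b,(780,600),interpolation=cv2.INTER_CUBIC)[...,::-1])"
```

```text
tcp 0.0294 -0.0033 0.148
side 16 mean [ 0.0401 -0.0058  0.0516] angle 1.33 r 0.088
```

Request:
arm_command --pt "2 -0.4 0" --pt "0 0 0" --spin '[0,0]'

```text
time: 20.65
tool_pos: [0.5972, 0.1393, 0.326]
tool_rot: [-3.139, 0.0, 1.362]
contact_force: [-5.3, 0.7, 2.7]
opening: 0.0004
grip_force: 2.5
```

Request:
arm_command --pt "2 -0.4 0" --pt "0 0 0" --spin '[0,0]'

```text
time: 20.85
tool_pos: [0.5981, 0.1391, 0.3259]
tool_rot: [-3.135, 0.001, 1.362]
contact_force: [-11.8, 1.8, 5.4]
opening: 0.0003
grip_force: 6.1
```

The force has climbed to 12 N, so the lever is at its stop. I'll back off and rise, then check.

Request:
arm_command --pt "0 0 0" --pt "-6 1.2 0" --pt "-10 2 0" --pt "-6 1 10" --pt "0 0 30" --pt "0 0 40" --pt "-10 -10 30" --pt "-30 -30 20" --pt "-40 -30 0" --pt "-40 -30 0" --pt "-30 -30 0" --pt "-10 -10 0" --pt "0 0 0" --spin '[0,0,0,0,0,0,0,0,0,0,0,0,0]'

```text
time: 22.15
tool_pos: [0.4165, 0.0021, 0.4572]
tool_rot: [3.139, 0.0, 1.359]
contact_force: [1.1, -0.4, -0.0]
opening: 0.0003
grip_force: 0.0
```

```bash
python3 -c "
from lev import *
lev()
for n in('top','side'):
    P=pts(cam(n)).reshape(-1,3); L=np.stack([(P[:,:2]-O)@x,(P[:,:2]-O)@u,P[:,2]],1)
    q=L[(L[:,1]<-.118)&(L[:,1]>-.18)&(abs(L[:,0])<.045)&(L[:,2]>.1)&(L[:,2]<.132)]
    if len(q)>20: print(n,len(q),'hood y',np.percentile(q[:,1],[1,3,50]).round(4),'z',q[:,2].max().round(4))
a=cam('top')['img'][110:230,60:220]; b=cam('side')['img'][60:180,170:310]
k=np.zeros((600,560,3),np.uint8); k[:240,:320]=cv2.resize(a,(320,240)); k[240:,140:560]=cv2.resize(b,(420,360),interpolation=cv2.INTER_CUBIC)
cv2.imwrite('pics/end.png',k[...,::-1])"
```

```text
tcp -0.1175 -0.175 0.2792
top 34 mean [ 0.0403 -0.0038  0.0613] angle 1.24 r 0.089
side 36 mean [ 0.0404 -0.0056  0.0582] angle 1.254 r 0.087
top 126 hood y [-0.1653 -0.1651 -0.1577] z 0.1298
side 206 hood y [-0.1679 -0.1663 -0.1539] z 0.1319
```

View pics/end.png

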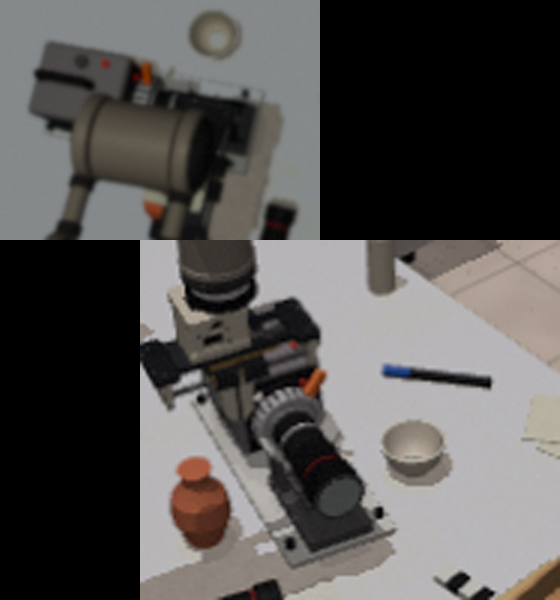

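The picture shows the lever at (315,382) over on the red-mark side. The lens is home, with the hood front at station y -165 mm, the jug and bowl are untouched, and the arm is clear.

```bash
python3 -c "
from cell import *
print(hand_in())"
```

```text
the job is handed in; nothing more can be done
None
```

The macro lens is home against the mount, the collar lever was pushed to its locked stop and released, and the job was handed in at about 22 s; no verdict came back.

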